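Empty the tumbling barrel into the catch bin

ROBOT

A 6-joint arm with a two-finger parallel gripper is mounted at the origin on the work surface. World frame = base frame: x ahead of the robot, y to its left, z up, the work surface at z = 0. Lengths are in m, angles in rad, forces in N, time in s.
With the tool pointing down it reaches from about 0.275 to 0.875 m from the base axis. Payload 12.5 kg.
Tool frame: the origin (TCP) lies at the very end of the fingers, on their centre line; the grasp point (between the pads) lies 19 mm behind it; z points along the fingers, y is the line along which they close (so a half turn about z gives the same grasp; the last joint's range is limited). The gripper opens to 85 mm and grips with 20 to 120 N. Pads are 22 mm wide; open, the fingers measure 114 mm over their backs; the gripper's body (76 mm by 85 mm) begins 54 mm behind the grasp point. The pads swing forward as they close: fully open they stand 13 mm farther back than shut.
Start: joints at [1.109, 0.351, 1.652, -0, 1.139, -0.085], TCP at [0.202, 0.511, 0.231] pointing down, gripper open.
Joint ranges: [-2.75, 2.75], [-0.79, 2.1], [0.01, 2.65], [-1.57, 4.71], [0.07, 3.14], [-2.87, 2.87]. Speed limits (rad/s): [2.22, 2.22, 2.79, 3.14, 3.14, 3.14].

INTERFACE

Orientations are given as a 3x3 rotation matrix whose columns are the frame's x, y, z axes.
In Python, from bench import manip gives the robot as it stands. Calls block until the motion is done:
- manip.move_ptp(position, orientation): joint-space move of the TCP to a pose.
- manip.move_l(position, attitude=None, max_speed=0.15): straight line of the TCP; attitude=None keeps the orientation; max_speed is the mean speed in m/s.
- manip.move_j(angles): joint-space move.
- manip.set_gripper(opening, effort=None): opening from 0.0 (shut) to 1.0 (fully open); effort is the grip in N (None keeps the last); returns when the fingers have stopped.
- manip.dwell(seconds).
- manip.inverse_kinematics(position, orientation): joint angles nearest the present ones, or None.
- manip.grab_frame(name): name is "side" or "top"; returns (picture, depth): 400x640x3 uint8, red, green, blue; 400x640 float32, m along the optical axis (not along the pixel's ray), 0 where there is no reading.
- manip.get_calibration(name): a dict with "camera_matrix" (3x3 intrinsics, pixels), "R" (3x3) and "t" (3): a world point X has camera coordinates R X + t. Camera axes: x right, y down, z forward; pixel columns grow to the right and rows downward; lengths in m; the calibration is good to about 2 mm. A picture is of the moment at which its call begins. get_calibration takes no time and is no camera call.
A pose or a line that the arm cannot do raises manip.Unreachable and nothing moves.
- manip.sign_off(): hands the job in; it is judged then, once.
Trained networks look in the newest picture that a camera, given by its name, has taken for a name from the list of things; names that differ only in an ending like _2 or _b are one class to them, and where a whole thing is asked for, a point or a joint stands for the part that bears it (a point fixed in the world has none). Each returns a list of dicts, best first, with "confidence" (0 to 1); they miss things now and then, are a little off and sometimes report something else, mostly with a low value. They report only what shows in the picture. A call takes as long as a camera call. They do not tell look-alikes from the thing itself.
- manip.look_for(camera, name): "at" ([x, y, z] in m, in world coordinates, good to about 4 mm: the middle of the surface that is visible of it).
Readings, each from a call of its own:
- manip.current_time(): time.
- manip.current_qpos(): joint angles.
- manip.current_joint_vel(): joint speeds.
- manip.current_joint_torque(): joint torques, N m.
- manip.current_ee_pos(): TCP position.
- manip.current_tcp_rot(): TCP orientation.
- manip.current_force(): force on the tool from outside, world axes, zero at the start.
- manip.current_ft_torque(): the same for the moment, N m.
- manip.current_grip_width(): opening from 0.0 (shut) to 1.0 (fully open).
- manip.current_grip_force(): force on a finger pad.
Only numpy, scipy, OpenCV 4.12 (cv2) and the standard library are available. Lean on these libraries where they do the work, as an engineer would, in place of code of your own. Each camera call takes 0.05 s, during which the arm holds its last target. There are 200 camera calls.

TASK

The tumbled pipe couplings are ready to come out of the bench barrel: slide the red bin in under the drum, handle outwards, until it is home against the yellow stop bar, then crank the drum over until its open port faces straight down and all three couplings have dropped into the bin. Leave the drum port-down and the bin home, and do not disturb the other things on the bench.

Things in the scene. Friction and masses are not known exactly. Their poses are not given: they have to be found in the camera images.
- machine: bench tumbling barrel, fixed: two grey A-shaped end stands carry a green drum on a level axis 225 mm above the bench. Origin on the bench straight below the drum's middle; x along the drum axis (crank at the -x end), y level across it, z up. Stands: x = 95 to 113 mm either side (inner to outer face), feet from y = -118 to +87 mm
- drum (a joint): turn of the drum, rad: 0 = open port straight up, +-3.14 = straight down, growing as port and crank go over to the machine's +y side; range +-3.8, either way round will do. Friction holds it where it is left (about 0.3 N m: 4 to 6 N at the crank handle)
- port (a point): middle of the drum's open port, 74 mm from the axis; its z points straight out through the port, its x along the axis. The drum is hexagonal inside, 144 mm across flats, 140 mm long, with aluminium end discs 180 mm in diameter (lowest point 135 mm above the bench). One of its six sides, 83 by 140 mm with yellow rims, is missing: the port
- crank_handle (a point): middle of the orange crank handle, a free-turning sleeve 25 mm in diameter lying along the machine's x from x = -134 to -224 mm; 85 mm from the drum axis, always on the port's side: at the top (z = 310 mm) with the port up, at the bottom (z = 140 mm) with the port down. The steel crank arm is at its +x end
- stop_bar (a point): middle of the front face of the yellow stop bar (36 mm high) that closes the back of the bay under the drum, at y = -98 mm in the machine's frame; same axes as the machine. The bay is open towards the machine's +y and 190 mm wide between the stands
- bin_center (a point): centre of the red open bin, half-way up: 160 (x) by 220 (y) by 75 mm high, a 170 mm (x) rim, walls 4 mm, about 0.3 kg, standing on the bench; handle on its +y side. Home: its axes along the machine's and its -y end against the stop bar; its centre is then at about y = +12 mm in the machine's frame
- bin_handle (a point): middle of the bin's black handle: a square bar 14 by 14 mm, 114 mm long along the bin's x, centre 55 mm above the bench, 149 mm from the bin's centre on its +y side with a 32 mm gap between bar and bin wall; same axes as the bin
- coupling1: pipe coupling: a black straight tube 64 mm long with blue nuts 34 mm in diameter at both ends; origin at its centre, x along it. Starts inside the drum, 50 g
- coupling2: the second coupling, the same
- coupling3: the third coupling, the same
- door: the drum's green lid plate taken off, 138 by 86 mm, with a wire handle 34 mm high, lying on the bench; leave alone
- tape: grey roll of tape, 110 mm in diameter, 25 mm high, lying on the bench; leave alone
- driver: screwdriver, 200 mm, lying on the bench; leave alone
- gauge: orange hand gauge, 70 by 100 by 30 mm; leave alone
- bluebin: blue bin, 120 by 180 by 70 mm, full of couplings; leave alone
- carton: cardboard box, 85 by 150 by 75 mm; leave alone
Mind the look-alikes: they are no part of the job. Leave any green or white look-alike of the coupling3 alone.

How it is judged:
By the outcome, as a careful person would: the job done as asked, in the order asked, and still so for the second after the job is handed in, with the robot touching nothing.
It also fails if it takes over 56 s, if anything falls off the work surface, if the arm or the gripper's body presses on something with over 40 N, if the wrist force passes 120 N, or if a joint passes its speed limit or range.

## Working session

There is one attempt and no reset: what is moved stays moved. The work goes in short steps, each a Python script; the robot and the scene stay as the last script left them, time stands still between calls to the robot, and variables do not carry over. Pictures are saved under pics/ and viewed, at most 10 in all, crops included, and the job is handed in when it is done.

```bash
mkdir -p pics; ls
cat > h.py <<'E'
import numpy as np, cv2
from bench import manip
def cloud(n):
    p,d=manip.grab_frame(n); c=manip.get_calibration(n); K=np.array(c["camera_matrix"]);R=np.array(c["R"]);t=np.array(c["t"])
    v,u=np.mgrid[:400,:640]; X=np.stack([(u-K[0,2])/K[0,0]*d,(v-K[1,2])/K[1,1]*d,d],-1)
    return p,d,(X-t)@R
def save(p,f): cv2.imwrite('pics/'+f,cv2.cvtColor(p,cv2.COLOR_RGB2BGR))
E
python3 - <<'E'
from h import *
for n in("top","side"):
    p,d,W=cloud(n); save(p,n+'0.png'); np.savez(n+'0.npz',p=p,d=d,W=W)
    for k in("machine","drum","port","crank_handle","stop_bar","bin_center","bin_handle","coupling1","bluebin","door","carton","tape","gauge","driver"):
        try: print(n,k,[(np.round(r["at"],3).tolist(),round(r["confidence"],2)) for r in manip.look_for(n,k)][:4])
        except Exception as e: print(n,k,e)
print(manip.current_time())
E
```

```text
pics
top machine []
top drum [([0.614, -0.164, 0.284], 0.78)]
top port [([0.613, -0.161, 0.287], 0.9), ([0.395, -0.502, 0.018], 0.45), ([0.412, -0.08, 0.006], 0.34)]
top crank_handle [([0.614, -0.16, 0.285], 0.63)]
top stop_bar [([0.612, -0.16, 0.276], 0.86), ([0.613, -0.16, 0.29], 0.5)]
top bin_center [([0.613, 0.138, -0.002], 0.7)]
top bin_handle []
top coupling1 [([0.437, -0.268, 0.031], 0.78), ([0.497, -0.35, 0.033], 0.73), ([0.64, -0.138, 0.192], 0.65), ([0.833, 0.084, 0.03], 0.58)]
top bluebin [([0.456, 0.504, 0.05], 0.61), ([0.374, 0.22, 0.072], 0.29)]
top door [([0.411, -0.08, -0.0], 0.75), ([0.663, -0.168, 0.176], 0.51)]
top carton [([0.376, 0.221, 0.074], 0.79)]
top tape [([0.627, -0.441, 0.026], 0.74)]
top gauge [([0.657, 0.464, 0.029], 0.68)]
top driver [([0.394, -0.499, 0.019], 0.54)]
side machine [([0.614, -0.214, 0.25], 0.24)]
side drum [([0.617, -0.202, 0.277], 0.62)]
side port []
side crank_handle [([0.625, -0.202, 0.276], 0.83), ([0.377, 0.209, 0.072], 0.3)]
side stop_bar [([0.615, -0.214, 0.249], 0.59), ([0.624, -0.202, 0.274], 0.15)]
side bin_center [([0.614, 0.234, 0.028], 0.87)]
side bin_handle [([0.612, 0.231, 0.03], 0.95)]
side coupling1 [([0.438, -0.277, 0.027], 0.78), ([0.501, -0.358, 0.028], 0.69), ([0.842, 0.067, 0.027], 0.61), ([0.831, -0.067, 0.032], 0.6)]
side bluebin [([0.458, 0.488, 0.051], 0.8)]
side door [([0.409, -0.092, 0.004], 0.67)]
side carton [([0.375, 0.205, 0.074], 0.7)]
side tape [([0.635, -0.444, 0.022], 0.61)]
side gauge [([0.618, -0.21, 0.246], 0.68), ([0.658, 0.448, 0.033], 0.62)]
side driver []
1.5
```

```bash
python3 -c "
import cv2,numpy as np
a=cv2.imread('pics/top0.png');print(a.shape)"
```

```text
(400, 640, 3)
```

View pics/top0.png

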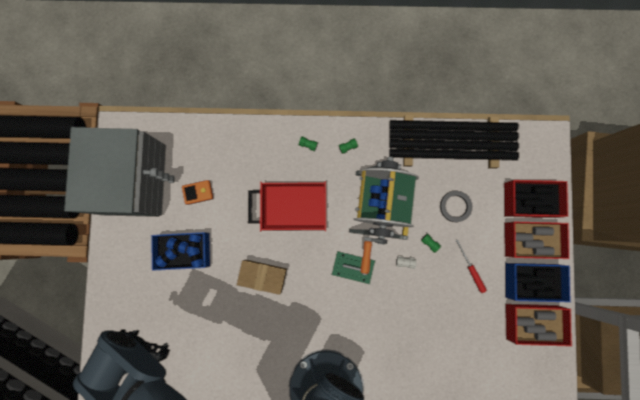

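View pics/side0.png

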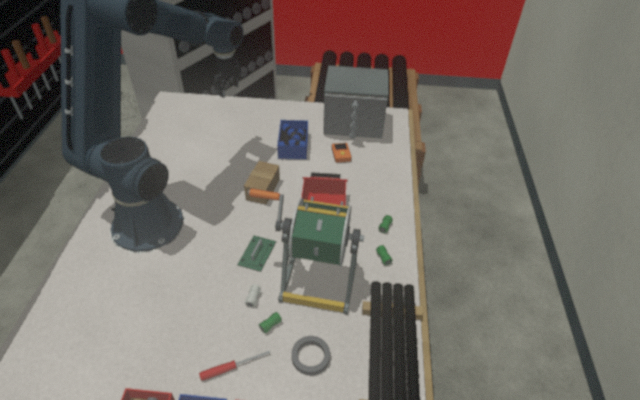

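Top view: machine at (387,200), crank handle (orange) at (367,257) on the robot side, and the red bin at (293,206) with its handle at (253,206), facing +y. The port is tilted towards the bin, with blue couplings inside at (380,190).
Look-alikes: the carton or gauge (197,192) for orange things, and the red trays at right (537,198) for the bin. The green couplings (308,143), (348,145), (430,242) and the white one (405,262) aren't part of the job. I'll use the red bin with the black handle, and the crank's orange sleeve.

```bash
cat > meas.py <<'E'
from h import *
def hsv(p): return cv2.cvtColor(p,cv2.COLOR_RGB2HSV).astype(int)
def box(W,x0,x1,y0,y1,z0,z1):
    return (W[...,0]>x0)&(W[...,0]<x1)&(W[...,1]>y0)&(W[...,1]<y1)&(W[...,2]>z0)&(W[...,2]<z1)
def rep(name,P):
    if len(P)<5: print(name,len(P));return
    c=np.median(P,0); r=cv2.minAreaRect(P[:,:2].astype(np.float32)*1000)
    print(name,len(P),'med',c.round(3),'lo',np.percentile(P,3,0).round(3),'hi',np.percentile(P,97,0).round(3),'rect',[np.round(q,1) for q in r])
E
python3 - <<'E'
from meas import *
for n in("top","side"):
    f=np.load(n+'0.npz');p,d,W=f['p'],f['d'],f['W'];H=hsv(p);h,s,v=H[...,0],H[...,1],H[...,2];ok=d>0
    print(n)
    rep('orange',W[ok&(h>4)&(h<18)&(s>140)&box(W,.3,.55,-.3,.1,.1,.45)])
    rep('yellowlow',W[ok&(h>18)&(h<32)&(s>120)&box(W,.4,.8,-.4,0,.01,.06)])
    rep('yellowhi',W[ok&(h>18)&(h<32)&(s>120)&box(W,.4,.8,-.4,0.1,.12,.4)])
    red=ok&((h<5)|(h>174))&(s>140)&box(W,.45,.8,-.05,.3,-.02,.2)
    rep('red',W[red]); rep('redrim',W[red&(W[...,2]>.065)])
    rep('blackhandle',W[ok&(v<70)&box(W,.5,.72,.2,.3,.03,.09)])
    rep('grey',W[ok&(s<60)&box(W,.45,.8,-.32,0.05,.18,.3)])
    rep('disc',W[ok&box(W,.45,.8,-.32,0.05,.31,.36)])
    if n=='top': save(cv2.resize(p[130:290,230:450],None,fx=3.6,fy=3.6,interpolation=cv2.INTER_CUBIC),'crop0.png')
E
```

```text
top
orange 227 med [ 0.45  -0.099  0.306] lo [ 0.416 -0.11   0.3  ] hi [ 0.495 -0.088  0.311] rect [array([456.2, -98.8]), array([22.2, 86.4]), np.float64(87.0)]
yellowlow 36 med [ 0.539 -0.258  0.034] lo [ 0.527 -0.266  0.019] hi [ 0.551 -0.253  0.038] rect [array([ 539.4, -259.6]), array([12.6, 25. ]), np.float64(85.2)]
yellowhi 329 med [ 0.633 -0.161  0.309] lo [ 0.568 -0.178  0.174] hi [ 0.698 -0.081  0.315] rect [array([ 633.1, -130.8]), array([ 95.2, 137.4]), np.float64(85.0)]
red 3049 med [0.616 0.131 0.004] lo [ 0.539  0.023 -0.003] hi [0.69  0.232 0.075] rect [array([612.4, 129.8]), array([156.8, 224.6]), np.float64(1.4)]
redrim 236 med [0.615 0.154 0.074] lo [0.532 0.017 0.067] hi [0.692 0.236 0.08 ] rect [array([612.3, 127.8]), array([156.4, 220.5]), np.float64(1.4)]
blackhandle 129 med [0.613 0.271 0.061] lo [0.555 0.247 0.054] hi [0.664 0.278 0.067] rect [array([609.9, 255.7]), array([109.4,  47.8]), np.float64(1.7)]
grey 1133 med [ 0.606 -0.156  0.247] lo [ 0.5   -0.239  0.189] hi [ 0.741 -0.085  0.298] rect [array([ 611.4, -161.1]), array([176.7, 287.1]), np.float64(84
[... 728 characters left out ...]
.231 0.01 ] rect [array([616.3, 207. ]), array([ 57. , 139.7]), np.float64(89.0)]
redrim 5 med [0.587 0.231 0.073] lo [0.578 0.231 0.071] hi [0.642 0.236 0.076] rect [array([612. , 233.7]), array([70.8,  5. ]), np.float64(1.2)]
blackhandle 39 med [0.6   0.269 0.06 ] lo [0.566 0.261 0.056] hi [0.653 0.277 0.066] rect [array([609.2, 269.6]), array([95.1, 15. ]), np.float64(7.2)]
grey 2230 med [ 0.623 -0.228  0.24 ] lo [ 0.502 -0.247  0.188] hi [ 0.736 -0.09   0.295] rect [array([ 618.5, -167.1]), array([178. , 271.1]), np.float64(86.4)]
disc 241 med [ 0.628 -0.165  0.313] lo [ 0.488 -0.187  0.31 ] hi [ 0.702 -0.112  0.324] rect [array([ 574.6, -160. ]), array([ 75. , 259.5]), np.float64(81.3)]
```

View pics/crop0.png

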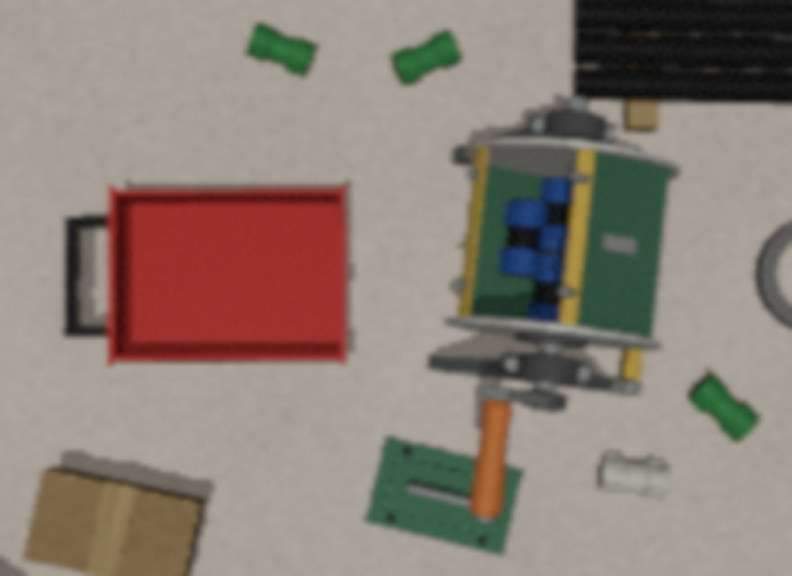

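The crop confirms the red bin with its black handle on the +y side. The port is tilted about 30° towards +y, and the machine is yawed about -5°. Next I'll refine the fits and check reachability.

Run:
```python
from meas import *
def line(nm,P):
    vx,vy,x,y=cv2.fitLine(P[:,:2].astype(np.float32)*1000,cv2.DIST_HUBER,0,.01,.01).ravel()
    if vx<0: vx,vy=-vx,-vy
    print(nm,len(P),'yaw',np.degrees(np.arctan2(vy,vx)).round(2),'c',x.round(1),y.round(1), 'along',np.percentile(P[:,0],[2,98]).round(3))
for n in("top","side"):
    f=np.load(n+'0.npz');p,d,W=f['p'],f['d'],f['W'];H=hsv(p);h,s,v=H[...,0],H[...,1],H[...,2];ok=d>0
    Y=ok&(h>18)&(h<32)&(s>120)
    line('rimhi',W[Y&box(W,.4,.8,-.3,0,.30,.33)])
    lo=W[Y&box(W,.4,.8,-.3,0.1,.15,.29)]
    if len(lo)>9: line('rimlo',lo); print(np.median(lo,0).round(3))
    if n=='side': line('bar',W[Y&box(W,.5,.74,-.3,-.2,.031,.06)])
    line('orange',W[ok&(h>4)&(h<18)&(s>140)&box(W,.3,.55,-.3,.1,.1,.45)])
    red=ok&((h<5)|(h>174))&(s>120)&box(W,.45,.8,-.05,.3,.066,.2)
    R=W[red]
    for nm,m in(('x-',R[:,0]<.55),('x+',R[:,0]>.675)):
        if m.sum()>9: line('rim'+nm,R[m])
    hb=W[ok&(v<80)&box(W,.5,.72,.262,.3,.045,.08)]
    line('hbar',hb); print(np.percentile(hb,[3,50,97],axis=0).round(3).tolist())
print(manip.current_tcp_rot().round(3).tolist(),manip.current_force())
def dn(a): # tool down, y axis at yaw a
    y=np.array([np.cos(a),np.sin(a),0]);z=np.array([0,0,-1.]);return np.c_[np.cross(y,z),y,z]
for a in(90,-90):
  for P,o in(((.61,.273,.034),1.4),((.642,-.005,.034),-5),((.45,-.104,.279),-5),((.45,-.06,.2),-5),((.445,-.145,.121),-5),((.445,-.145,.2),-5)):
    q=manip.inverse_kinematics(np.array(P),dn(np.radians(a+o)));print(a,P,None if q is None else np.round(q,2))
```

```text
rimhi 182 yaw -6.07 c 627.3 -164.2 along [0.565 0.693]
rimlo 147 yaw -6.05 c 636.4 -87.9 along [0.574 0.701]
[ 0.644 -0.089  0.264]
orange 227 yaw -4.57 c 454.6 -99.0 along [0.414 0.497]
rimx- 79 yaw -88.65 c 533.4 165.0 along [0.532 0.548]
rimx+ 77 yaw -88.58 c 689.5 127.8 along [0.678 0.695]
hbar 117 yaw 1.08 c 607.3 272.3 along [0.555 0.661]
[[0.555, 0.264, 0.053], [0.609, 0.272, 0.061], [0.66, 0.278, 0.067]]
rimhi 108 yaw -4.94 c 631.5 -164.0 along [0.568 0.692]
rimlo 30 yaw -4.09 c 625.2 -89.0 along [0.577 0.689]
[ 0.625 -0.088  0.267]
bar 226 yaw -5.35 c 622.5 -272.8 along [0.532 0.708]
orange 123 yaw -5.98 c 458.4 -107.7 along [0.418 0.495]
hbar 51 yaw 2.73 c 607.2 269.1 along [0.562 0.657]
[[0.562, 0.265, 0.053], [0.611, 0.269, 0.06], [0.655, 0.278, 0.065]]
[[-0.93, 0.368, 0.0], [0.368, 0.93, 0.0], [-0.0, 0.0, -1.0]] [-0.00912647  0.27821109 -0.40214794]
90 (0.61, 0.273, 0.034) [ 0.35  0.79  1.44 -0.    0.91 -1.24]
90 (0.642, -0.005, 0.034) [-0.08  0.75  1.52 -0.    0.86 -1.56]
90 (0.45, -0.104, 0.279) [-0.33  0.14  1.81 -0.    1.2  -1.81]
90 (0.45, -0.06, 0.2) [-0.24  0.22  1.92 -0.    1.   -1.72]
90 (0.445, -0.145, 0.121) [-0.41  0.36  1.96 -0.    0.82 -1.9 ]
90 (0.445, -0.145, 0.2) [-0.41  0.24  1.89 -0.    1.01 -1.9 ]
-90 (0.61, 0.273, 0.034) [ 0.35  0.79  1.44 -0.    0.91  1.9 ]
-90 (0.642, -0.005, 0.034) [-0.08  0.75  1.52 -0.    0.86  1.58]
-90 (0.45, -0.104, 0.279) [-0.33  0.14  1.81 -0.    1.2   1.33]
-90 (0.45, -0.06, 0.2) [-0.24  0.22  1.92 -0.    1.    1.42]
-90 (0.445, -0.145, 0.121) [-0.41  0.36  1.96 -0.    0.82  1.24]
-90 (0.445, -0.145, 0.2) [-0.41  0.24  1.89 -0.    1.01  1.24]
```

```bash
cat >> meas.py <<'E'
YAW=np.radians(-5.3); O=np.array([.630,-.163,0])
XH=np.array([np.cos(YAW),np.sin(YAW),0]); YH=np.array([-XH[1],XH[0],0])
def M(x,y,z): return O+x*XH+y*YH+np.array([0,0,z])
def mf(P): d=np.asarray(P)-O; return np.stack([d@XH,d@YH,d[...,2]],-1)
def dn(deg):
    a=np.radians(deg);y=np.array([np.cos(a),np.sin(a),0]);z=np.array([0,0,-1.]);return np.c_[np.cross(y,z),y,z]
def st(l=''): print(l,'t',round(manip.current_time(),2),'ee',manip.current_ee_pos().round(4),'F',np.round(manip.current_force(),1),'w',round(manip.current_grip_width(),3),'gf',np.round(manip.current_grip_force(),1))
def binpose():
    p,d,W=cloud("top");H=hsv(p);h,s=H[...,0],H[...,1]
    R=W[(d>0)&((h<5)|(h>174))&(s>120)&box(W,.45,.8,-.3,.3,.062,.1)]
    Q=mf(R); rep('bin rim machine frame',Q); return p
E
python3 - <<'E'
from meas import *
manip.set_gripper(.38,60)
R=dn(91.4)
manip.move_ptp(np.array([.608,.274,.14]),R); manip.move_l(np.array([.608,.274,.034])); st('down')
manip.set_gripper(0.0,60); st('grip')
manip.move_l(M(0,.261,.034),dn(90-5.3),.1); st('align')
p=binpose(); save(p,'a1.png'); st()
E
```

```text
down t 4.67 ee [0.608  0.2743 0.0341] F [0.1 0.4 0.4] w 0.381 gf 0.0
grip t 4.97 ee [0.6082 0.2742 0.0344] F [-0.5  0.7  2.4] w 0.154 gf 59.4
align t 6.95 ee [0.6544 0.096  0.0344] F [0.7 2.2 7. ] w 0.15 gf 62.9
bin rim machine frame 128 med [-0.078  0.116  0.074] lo [-0.081  0.011  0.064] hi [0.079 0.192 0.08 ] rect [array([ -2.3, 104.4]), array([165. , 197.8]), np.float64(1.0)]
 t 7.0 ee [0.6544 0.096  0.0344] F [0.5 2.1 6. ] w 0.15 gf 62.9
```

View pics/a1.png

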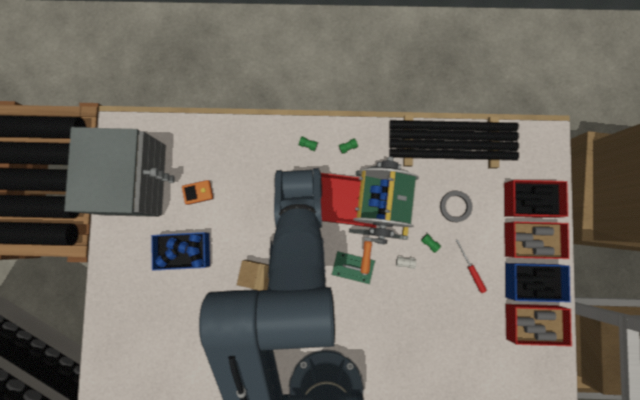

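The bin rim, at (345,198), is centred on the bay between the stands. I'll push it in with force monitoring.

Run:
```python
from meas import *
R=dn(84.7)
for y in(.225,.195,.178):
    manip.move_l(M(0.001,y,.034),R,.08); st(y)
    if np.hypot(*manip.current_force()[:2])>12: break
else:
    for y in np.arange(.174,.147,-.003):
        manip.move_l(M(0.001,y,.034),R,.04); f=manip.current_force(); print(round(y,3),np.round(f,1),mf(manip.current_ee_pos()).round(4))
        if f@YH>12: break
st()
binpose()
```

```text
0.225 t 7.6 ee [0.6519 0.0595 0.0341] F [ 0.7 -3.4  4.6] w 0.154 gf 62.6
0.195 t 8.12 ee [0.6492 0.0305 0.0341] F [ 0.9 -3.1  3.9] w 0.15 gf 62.7
0.178 t 8.48 ee [0.6476 0.0139 0.0341] F [ 1.9 -2.8  4.7] w 0.149 gf 62.7
0.174 [1.2 1.  6.4] [0.0012 0.1746 0.0343]
0.171 [0.2 3.4 7.8] [0.0012 0.1718 0.0344]
0.168 [0.6 3.1 9.1] [0.0012 0.1689 0.0344]
0.165 [0.7 3.  8.2] [0.0012 0.1659 0.0344]
0.162 [0.8 2.7 7.8] [0.0011 0.1629 0.0344]
0.159 [0.2 8.4 9.3] [0.0011 0.1606 0.0344]
0.156 [ 3.8 25.9  8.3] [0.0011 0.1605 0.0344]
 t 10.23 ee [ 0.6459 -0.0032  0.0344] F [ 3.8 25.9  8.3] w 0.149 gf 63.8
bin rim machine frame 58 med [-0.078  0.002  0.073] lo [-0.08  -0.09   0.065] hi [-0.076  0.066  0.08 ] rect [array([-77.9, -11.1]), array([  5.4, 166.1]), np.float64(0.4)]
```

Run:
```python
from meas import *
R=dn(84.7)
manip.move_l(M(.001,.160,.034),R,.05); st()
manip.set_gripper(.4,40); st('open')
manip.move_l(M(.001,.160,.20),R,.2)
manip.move_l(M(-.06,.22,.42),R,.4)
manip.set_gripper(.75,40)
manip.move_ptp(M(-.19,.0425,.40),R)
binpose()
manip.move_l(M(-.19,.0425,.282),R,.15); st('at handle')
manip.set_gripper(0,40); st('grip')
```

```text
t 10.53 ee [ 0.6459 -0.0023  0.0344] F [ 0.4  6.6 10.6] w 0.151 gf 64.1
open t 10.87 ee [ 0.6452 -0.0036  0.0335] F [-0.3  1.6  1.5] w 0.4 gf 0.9
bin rim machine frame 172 med [-0.056  0.111  0.074] lo [-0.08  -0.078  0.066] hi [0.079 0.122 0.08 ] rect [array([ 0. , 15.7]), array([215. , 160.8]), np.float64(89.7)]
at handle t 14.86 ee [ 0.4452 -0.1031  0.2827] F [-0.9  0.1  0.3] w 0.752 gf 0.0
grip t 15.31 ee [ 0.4449 -0.1028  0.2826] F [-0.9  5.5  6.1] w 0.266 gf 39.0
```

Run:
```python
from meas import *
R=dn(84.7); off=np.zeros(2)
for th in list(np.arange(37.5,180.1,7.5)):
    a=np.radians(th); r=np.array([np.sin(a),np.cos(a)])
    manip.move_l(M(-.19,.085*r[0]+off[0],.225+.085*r[1]-.0175+off[1]),R,.06)
    f=np.array(manip.current_force()); fr=np.array([f@YH,f[2]])@r
    m=mf(manip.current_ee_pos()); act=np.degrees(np.arctan2(m[1],m[2]+.0175-.225))
    print(th,act.round(1),'F',f.round(1),'fr',fr.round(1),'off',(off*1e3).round(1),'w',round(manip.current_grip_width(),3))
    if np.linalg.norm(f)>60: print('STOP');break
    off+=np.clip(fr*1e-4,-.0015,.0015)*r
st()
p=binpose(); save(p,'a2.png')
p,d,W=cloud("side"); save(p,'s2.png')
```

```text
37.5 37.8 F [ 0.3 11.   8.5] fr 13.4 off [0. 0.] w 0.262
45.0 45.0 F [ 3.   3.6 -0.9] fr 2.1 off [0.8 1.1] w 0.265
52.5 52.3 F [ 5.3  2.2 -2. ] fr 0.9 off [1.  1.2] w 0.265
60.0 59.7 F [ 5.1  0.7 -2.2] fr -0.1 off [1.  1.3] w 0.265
67.5 67.2 F [ 5.2  0.5 -4.1] fr -0.7 off [1.  1.3] w 0.266
75.0 74.6 F [ 6.7  0.5 -4.4] fr -0.1 off [1.  1.2] w 0.26
82.5 82.1 F [ 7.  -1.  -3.6] fr -0.8 off [1.  1.2] w 0.263
90.0 89.5 F [ 6.8 -1.1 -3.5] fr -0.5 off [0.9 1.2] w 0.271
97.5 97.0 F [ 6.6 -1.3 -3. ] fr -0.3 off [0.8 1.2] w 0.268
105.0 104.5 F [ 7.4 -1.5 -2.5] fr -0.1 off [0.8 1.2] w 0.265
112.5 112.0 F [ 7.3 -2.4 -1.5] fr -1.0 off [0.8 1.2] w 0.268
120.0 119.5 F [ 7.2 -2.2 -1.7] fr -0.5 off [0.7 1.3] w 0.269
127.5 127.1 F [ 6.3 -3.  -1.7] fr -0.9 off [0.7 1.3] w 0.266
135.0 134.7 F [ 5.6 -3.6 -3.1] fr 0.0 off [0.6 1.3] w 0.269
142.5 142.2 F [ 6.3 -4.3 -2.2] fr -0.5 off [0.6 1.3] w 0.266
150.0 149.7 F [ 5.2 -4.2 -2. ] fr -0.1 off [0.6 1.4] w 0.267
157.5 157.1 F [ 4.6 -4.3 -0.7] fr -0.8 off [0.5 1.4] w 0.263
165.0 164.6 F [ 4.8 -4.  -1. ] fr 0.1 off [0.5 1.5] w 0.268
172.5 172.1 F [ 3.2 -4.5 -0.2] fr -0.4 off [0.5 1.5] w 0.261
180.0 179.7 F [ 1.5 -3.5  0.1] fr -0.1 off [0.5 1.5] w 0.268
 t 21.98 ee [ 0.4407 -0.145   0.124 ] F [ 1.5 -3.5  0.1] w 0.268 gf 40.2
bin rim machine frame 165 med [-0.053  0.102  0.073] lo [-0.08  -0.08   0.063] hi [0.079 0.123 0.079] rect [array([-0.1, 16.9]), array([220.1, 160.5]), np.float64(89.7)]
```

```bash
python3 -c "
import cv2,numpy as np
a=cv2.imread('pics/a2.png')[140:290,300:440];b=cv2.imread('pics/s2.png')[150:320,230:390]
f=lambda i:cv2.resize(i,(395,420),interpolation=cv2.INTER_CUBIC)
cv2.imwrite('pics/c2.png',np.hstack([f(a),f(b)]))"
```

```text
(no output)
```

View pics/c2.png

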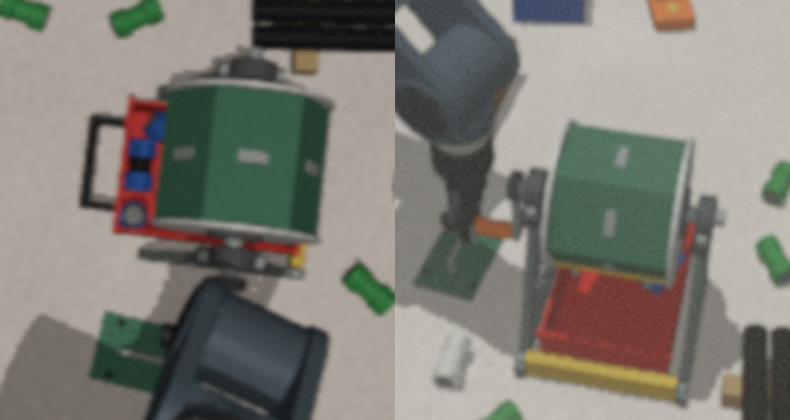

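All three couplings seem to be in the bin: left panel (155,125), (140,160) and one on end at (133,213). I'll release, retreat and verify.

Run:
```python
from meas import *
R=dn(84.7)
manip.set_gripper(.75,40); st()
manip.move_l(manip.current_ee_pos()+np.array([0,0,.25]),R,.25)
manip.move_ptp(np.array([.3,.3,.40]),R); st()
p=binpose(); W=cloud("top")
print([(mf(r["at"]).round(3).tolist(),round(r["confidence"],2)) for r in manip.look_for("top","coupling1")])
p,d,W=W; H=hsv(p); rep('drumtop(mf)',mf(W[box(W,.57,.69,-.25,-.08,.292,.33)&(H[...,0]>50)&(H[...,0]<90)&(H[...,1]>80)]))
Q=mf(W[box(W,.55,.71,-.25,-.08,.285,.33)&(H[...,0]>50)&(H[...,0]<90)&(H[...,1]>80)]); Q=Q[abs(Q[:,1])<.03]
A=np.c_[Q[:,1],np.ones(len(Q))]; print('top facet tilt deg',np.degrees(np.arctan(np.linalg.lstsq(A,Q[:,2],rcond=None)[0][0])),len(Q))
s,ds,Ws=cloud("side"); H=hsv(s)
for n,(P,D,X) in dict(top=(p,d,W),side=(s,ds,Ws)).items():
    H=hsv(P); rep(n+' orange',mf(X[(H[...,0]>4)&(H[...,0]<18)&(H[...,1]>140)&box(X,.38,.52,-.3,.1,.1,.2)]))
f=lambda i:cv2.resize(i,(395,420),interpolation=cv2.INTER_CUBIC)
save(np.hstack([f(p[140:290,240:440]),f(s[130:320,210:390])]),'c3.png')
```

```text
t 22.56 ee [ 0.4407 -0.1448  0.1239] F [0.1 0.5 0.3] w 0.751 gf 0.0
 t 25.42 ee [0.3005 0.2996 0.3998] F [-0.7  0.3  0.3] w 0.75 gf 0.0
bin rim machine frame 165 med [-0.063  0.102  0.073] lo [-0.08  -0.08   0.066] hi [0.08  0.122 0.079] rect [array([ 0.3, 16.2]), array([221.4, 160.9]), np.float64(89.7)]
[([-0.184, -0.121, 0.032], 0.65), ([-0.116, -0.201, 0.033], 0.6), ([0.184, 0.266, 0.027], 0.54), ([0.195, 0.12, 0.03], 0.53), ([0.007, 0.096, 0.038], 0.45)]
drumtop(mf) 1367 med [-0.   0.   0.3] lo [-0.058 -0.046  0.294] hi [0.056 0.045 0.304] rect [array([-0.2, -0. ]), array([126.7, 100.2]), np.float64(0.8)]
top facet tilt deg 0.13146478047692953 919
top orange 163 med [-0.181  0.003  0.149] lo [-0.22  -0.006  0.139] hi [-0.14   0.011  0.155] rect [array([-179.4,    2.4]), array([18.7, 85.6]), np.float64(89.3)]
side orange 95 med [-0.176 -0.006  0.149] lo [-0.215 -0.012  0.144] hi [-0.141  0.     0.155] rect [array([-177.8,   -6.4]), array([14.7, 79.4]), np.float64(87.6)]
```

View pics/c3.png

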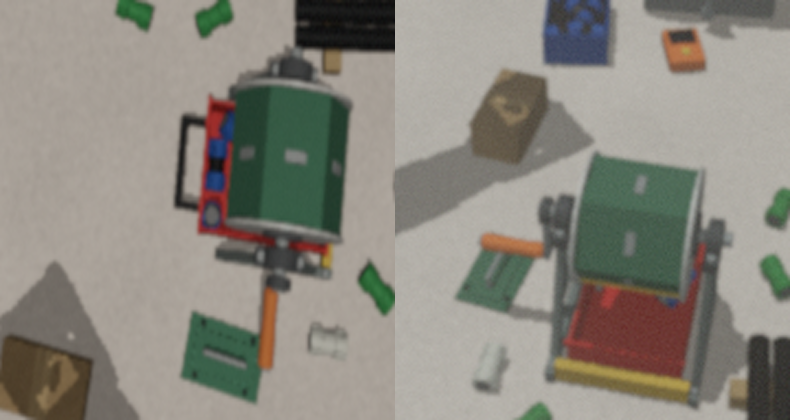

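The drum is port-down (top facet tilt 0.1°) and the bin is home. Blue parts show at (228,125), (216,165) and (212,215). I'll do a quick height check that these are three couplings resting in the bin, then check the bystanders.

Run:
```python
from meas import *
for n in("top","side"):
    p,d,W=cloud(n);H=hsv(p);Q=mf(W)
    b=(H[...,0]>100)&(H[...,0]<125)&(H[...,1]>110)&(abs(Q[...,0])<.085)&(Q[...,1]>-.1)&(Q[...,1]<.125)&(d>0)
    k,L=cv2.connectedComponents(b.astype(np.uint8),connectivity=8)
    for i in range(1,k):
        if (L==i).sum()>4: q=Q[L==i]; print(n,len(q),np.median(q,0).round(3),'z',np.percentile(q[:,2],[5,95]).round(3),'x',np.percentile(q[:,0],[3,97]).round(3))
    f=np.load(n+'0.npz'); df=np.abs(f['d']-d)>.012
    if n=='top': save(cv2.resize(p[160:235,315:370],(586,600),interpolation=cv2.INTER_CUBIC)[:,:],'c4.png')
    for nm,c in dict(door=(.411,-.08),carton=(.376,.221),blue=(.456,.504),gauge=(.657,.464),tape=(.627,-.441)).items():
        m=box(f['W'],c[0]-.09,c[0]+.09,c[1]-.09,c[1]+.09,.003,.1); print(n,nm,m.sum(),'changed',(m&df).sum())
```

```text
top 100 [0.036 0.09  0.039] z [0.031 0.057] x [0.015 0.067]
top 51 [-0.013  0.098  0.035] z [0.027 0.039] x [-0.023 -0.002]
top door 778 changed 38
top carton 1451 changed 16
top blue 2103 changed 21
top gauge 937 changed 14
top tape 739 changed 10
side door 749 changed 153
side carton 988 changed 81
side blue 997 changed 116
side gauge 507 changed 89
side tape 1030 changed 12
```

View pics/c4.png

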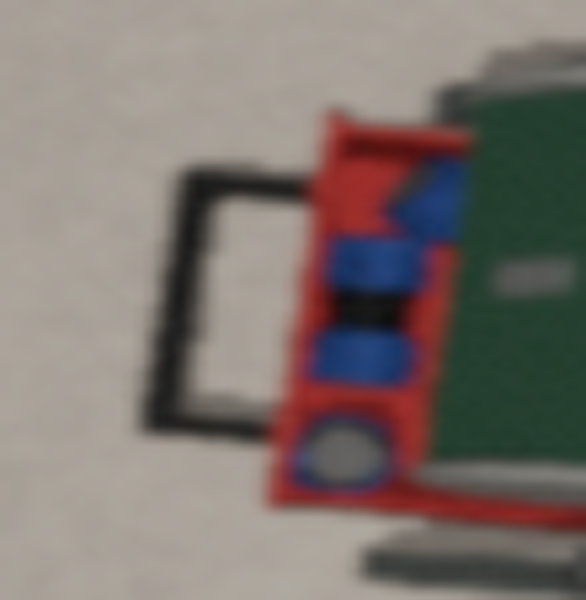

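The close crop shows three separate couplings in the bin: one lying at (370,310), one standing on end at (343,450) and one partly under the drum at (435,205). Handing in.

```bash
python3 -c "
from bench import manip
print(manip.current_time(), manip.sign_off())"
```

```text
the job is handed in; nothing more can be done
25.7167 None
```

The job is handed in at 25.7 s of the 56 s allowed: the bin is home against the stop bar, the drum is port-down to within about half a degree, all three couplings are in the bin, and I saw nothing else disturbed.

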